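# Latch-check and invert a tube carrier

## Robot

A 6-joint arm with a two-finger parallel gripper is mounted at the origin on the work surface. World frame = base frame: x ahead of the robot, y to its left, z up, the work surface at z = 0. Lengths are in mm, angles in degrees, forces in N, time in s.
With the tool pointing down it reaches from about 250 to 725 mm from the base axis. Payload 9.7 kg.
Tool frame: the origin (TCP) lies midway between the tips of the shut fingers; the grasp point (between the pads) lies 19 mm behind it; x points along the fingers, z is the direction in which the jaws open and shut, and the axes are right-handed (so a half turn about x gives the same grasp; the last joint's range is limited). The gripper opens to 85 mm and grips with 20 to 120 N. Pads are 22 mm wide; open, the fingers measure 114 mm over their backs; the gripper's body (76 mm by 85 mm) begins 54 mm behind the grasp point. The pads swing forward as they close: fully open they stand 13 mm farther back than shut.
Start: joints at [0, 4.979, 10.078, 95.1, 0, 90], TCP at [549.997, -0, 231.284] pointing down, gripper open.
Joint ranges: [-179.16, 179.16], [-48.56, 103.87], [-65.8, 70.77], [-126.05, 130.52], [-82.76, 87.17], [-180, 180]. Speed limits (degrees/s): [127.2, 127.2, 147.25, 180, 180, 180].

## Interface

Orientations are given as a 3x3 rotation matrix whose columns are the frame's x, y, z axes.
In Python, from rig import bot, imaging, job gives the robot as it stands.
- The arm moves only by the shell command python3 -m handwheel 'ROWS' [FORCE]. ROWS is JSON, a list of rows, each a list of 7 numbers: the shift along the tool's x, y, z in cm, then the turn, a rotation vector about the tool's x, y, z in rad, then the opening in per cent of the stroke, from 0 (shut) to 100 (fully open). In form: [[tx, ty, tz, rx, ry, rz, hand], ...]. A call has 1 to 10 rows; each row shifts and turns the commanded pose from where the row before left it, along the tool's axes as they then stand; what a row does not reach is not made up. A row lasts 1/10 s, in which the tool goes at most 50 mm and 8.59 degrees, less where a joint would pass 70% of its speed; a pose out of reach is approached as far as the arm can. A call with a gripper value outside its range is refused whole. The fingers move at their own pace and stop on an object; FORCE is the grip in N (left out, the last holds). Time passes only in rows, so rows that do not move let the fingers close. It gives the time, the measured TCP pose, the force and the opening at its end, in the units of the state.
- bot.sense(): the state, without advancing time (a new reading comes with each control period).
- imaging.read_camera(name): name is "scene" or "side" or "wrist"; returns a dict with "color" (420x560x3 uint8, red, green, blue), "depth" (420x560 float32, mm along the optical axis (not along the pixel's ray), 0 where there is no reading), "fx", "fy", "cx", "cy" (pixels), "k1" (the pictures are not rectified: a ray, as slopes to the right and down, at radius r is drawn at 1 + k1 r^2 times it, then the intrinsics apply), "extrinsics" (4x4, takes a point from camera to world coordinates); the wrist camera has in their place "mount" (4x4, takes a point from camera to tool coordinates, whose origin is the TCP and whose axes are the tool frame's). Camera axes: x right, y up, looking along -z (the intrinsics and any distortion apply to the point x, -y, -z); pixel columns grow to the right and rows downward; lengths in mm; the calibration is good to about 2 mm. A picture is of the moment at which its call begins: read the wrist's pose just before it.
- job.close_job(): hands the job in, once; it reports no verdict.
The state is a dict: "time_s": time; "joint_positions": joint angles; "dq": joint speeds; "joint_torque": joint torques, N m; "position": TCP position; "tcp_rot": TCP orientation; "ft_force": force on the tool from outside, world axes, zero at the start; "moment": the same for the moment, N m; "width": finger opening in mm.
Only numpy, scipy, OpenCV 4.12 (cv2) and the standard library are available. Lean on these libraries where they do the work, as an engineer would, in place of code of your own. Each camera call takes 0.05 s, during which the arm holds its last target. There are 200 camera calls.

## Task

Get the blue tube carrier upside down in the inverting stand. First slide the orange latch fully home over the carrier's lug; then grip the carrier's white handle and give it a firm but gentle tug straight out of the cradle to confirm that the latch holds; only then swing the red safety catch outward, clear of the stop pin, and turn the crank steadily over the top towards the robot until it stops with the carrier fully upside down, still latched in. Leave everything else on the bench where it is.

Things in the scene. Friction and masses are not known exactly. Their poses are not given: they have to be found in the camera images.
- stand: Grey inverting stand fixed to the bench, base 200 x 310 x 12 mm; origin at the centre of its underside, z up, -x its front (robot) side. Two uprights (x +-20, y +-84 to 96, top z 150 mm) carry the cradle between two end discs (radius 52 mm, y +-73 to 78 mm). Crank on its +y side, red catch on -y, latch at the cradle's front. The cradle starts leaning 30 degrees: its open side faces up and to -x.
- rotor_axis (a point): Middle of the cradle's turning axis, 130 mm above the bench; axes as the stand's: the cradle turns about its y axis.
- rotor (a joint): Angle of the cradle about the axis, rad: 0 at the start, grows as the crank goes up, over the top and towards the robot, 2.618 at the end stop, where the cradle is exactly upside down. Friction 0.22 N m, balanced, so it stays where it is left. While the catch is engaged it turns at most about 0.07 rad.
- cradle_seat (a point): Point of the cradle where the seated carrier's carrier_mid lies (within about 3 mm); axes of the cradle: y along the axis, z out of the open side of the cradle, at right angles to its floor.
- carrier_mid (a point): Loose blue tube carrier, 0.4 kg, 82 (x) x 140 (y) x 45 mm plus handle, lying in the cradle; this point is its middle, 17.5 mm below its flat top. z points out of its top, at right angles to the cradle floor. Its far flange is under a fixed lip of the cradle; its front lug (32 mm wide in y) is held only by the latch. Coloured caps stand 9 mm above the top, 33 mm or more from the middle in y.
- carrier_handle (a point): Grip centre of the carrier's white handle: a plate 12 (x) x 90 (y) mm, standing 35 mm above the flat top; the point is 16 mm below its upper edge. Axes as the carrier's. Pinch across x with the tool along -z (tilted 30 degrees). Tug along +z with about 12 to 22 N and hold a moment; it gives 1 to 2 mm before it bears on the latch. Over 40 N on the latch would damage it.
- latch_knob (a point): Upright orange knob of the slide latch on the front of the cradle, 22 (x) x 12 (y) mm, standing 40 mm; the point is 15 mm below its upper end. Axes as the cradle's; the latch slides along +y to close, 2 N friction, and stays where it is left. Nothing stands within 30 mm of it in y; the carrier's front face is 23 mm beyond it in x.
- latch (a joint): Travel of the latch, m: 0 open, 0.055 fully home (end stop), its tongue then covers the whole lug. Starts between 0 and 0.016.
- catch_paddle (a point): Red paddle on the upper end of the upright safety-catch lever on the -y side of the stand: 26 (x) x 12 (y) x 50 mm; the point is 20 mm below its upper end and, with the catch engaged, 212 mm above the bench. z points up along the lever, x along its pivot.
- catch_pivot (a point): Pivot of the catch lever, 142 mm below catch_paddle along the lever; the lever turns about the pivot's x axis.
- catch (a joint): Angle of the catch lever, rad: 0 upright, engaged (its nose blocks the cradle's stop pin); grows as the paddle swings outward, to -y of the stand; pin free from about 0.2, end stop 0.55, fully released there. Stays where it is left; about 1 N at the paddle. Starts between 0 and 0.06.
- crank_grip (a point): Middle of the crank's black grip: a freely turning sleeve 18 mm in diameter, 60 mm long along the stand's y, 60 mm from the axis and 143 mm along +y from rotor_axis; the steel crank arm meets its inner end. It starts behind the axis, 15 degrees above the level, and goes over the top to 15 degrees above the level in front. Can be pinched from above all the way; needs about 4 N.
- amber_bottle_mid (a point): Bystander, leave alone: loose amber bottle, 64 mm diameter, 150 mm tall; the point is on its centre line, 75 mm above the bench.
- jar_mid (a point): Bystander, leave alone: loose white jar with a blue cap, 72 mm diameter, 100 mm tall; the point is on its centre line, 50 mm above the bench.
- beaker_mid (a point): Bystander, leave alone: loose open glass beaker, 72 mm diameter, 95 mm tall; the point is on its centre line, 47.5 mm above the bench.
- tube_rack_mid (a point): Bystander, leave alone: loose blue tube rack 70 x 200 mm, 50 mm tall with caps up to 72 mm; the point is on its centre line, 26 mm above the bench.
Not all that is in view belongs to the job. What is shaped like the part that bears carrier_mid but green or turquoise is not meant.

How it is judged (in metres and radians):
On the way, in this order (a step that is already met when the one before it is completed fails the run):
1. the latch is fully home over the seated carrier's lug, the cradle still in its starting lean and the catch still engaged (value of joint latch above 0.048 m and distance between carrier_mid and cradle_seat below 0.008 m and value of joint rotor below 0.12 rad and value of joint catch below 0.15 rad), for 0.2 s.
2. the carrier, held by the fingers, is tugged against the closed latch (over 3 N on the latch) and stays in (all of step 1 and contact force between each of latch, the fingers and carrier above 3 N), for 0.2 s.
3. the safety catch is swung clear (value of joint catch above 0.3 rad and value of joint latch above 0.048 m and value of joint rotor below 0.12 rad), for 0.1 s.
4. the cradle is turned fully over with the carrier latched in (value of joint rotor above 2.53 rad and value of joint latch above 0.048 m and distance between carrier_mid and cradle_seat below 0.008 m), for 0.1 s.
At the end, for the whole second after the job is handed in: The cradle is turned to within 0.09 rad of its end stop, the carrier's own z axis points down within 0.14 rad, the carrier lies within 8 mm of its seat, the latch is still home (over 48 of 55 mm), the catch is still swung clear (over 0.2 rad), all at rest. No bystander has moved 30 mm or tipped (all of step 4 and angle between carrier_mid's own z axis and vertical above 3 rad and value of joint catch above 0.2 rad and velocity of joint rotor below 0.1 rad/s); the robot touches nothing.
It fails at once if a bystander is moved more than 30 mm or tipped (distance of any of amber_bottle_mid, jar_mid, beaker_mid, tube_rack_mid from where it was at the start of the episode above 0.03 m or angle between any of amber_bottle_mid, jar_mid, beaker_mid, tube_rack_mid's own z axis and vertical above 0.5 rad).
It fails at once if the latch is wrenched: more than 40 N between carrier and latch (contact force between latch and carrier above 40 N).
It fails at once if the cradle is flung round faster than 4 rad/s (velocity of joint rotor above 4 rad/s).
It also fails if it takes over 72 s, if anything falls off the work surface, if the arm or the gripper's body presses on something with over 40 N, if the wrist force passes 120 N, or if a joint passes its speed limit or range.

## Working session

There is one attempt and no reset: what is moved stays moved. The work goes in short steps, Python scripts to look and compute and a shell command to move; the robot and the scene stay as the last step left them, time stands still between calls to the robot, and variables do not carry over. Pictures are saved under pics/ and viewed, about 8 in all and at most 12, crops included, and the job is handed in when it is done.

```bash
ls; mkdir -p pics; cat > h.py <<'E'
import numpy as np, cv2
from rig import bot, imaging, job
def cam(n):
    s=bot.sense(); c=imaging.read_camera(n)
    if 'extrinsics' in c: T=np.array(c['extrinsics'])
    else:
        W=np.eye(4); W[:3,:3]=s['tcp_rot']; W[:3,3]=s['position']; T=W@np.array(c['mount'])
    c['T']=T; return c
def rays(c,uv):
    uv=np.asarray(uv,float).reshape(-1,2)
    d=(uv-[c['cx'],c['cy']])/[c['fx'],c['fy']]; s=d.copy()
    for _ in range(20): s=d/(1+c['k1']*(s**2).sum(1,keepdims=True))
    return np.c_[s[:,0],-s[:,1],-np.ones(len(s))]
def pts(c,uv):  # depth points in world
    uv=np.asarray(uv).reshape(-1,2); z=c['depth'][uv[:,1].astype(int),uv[:,0].astype(int)]
    p=rays(c,uv)*z[:,None]; ok=z>0
    return (p@c['T'][:3,:3].T+c['T'][:3,3])[ok], uv[ok]
def cloud(c):
    v,u=np.mgrid[0:420,0:560]; return pts(c,np.c_[u.ravel(),v.ravel()])
def save(c,name,box=None,k=1):
    im=c['color'][...,::-1]
    if box: im=im[box[1]:box[3],box[0]:box[2]]
    cv2.imwrite('pics/'+name,cv2.resize(im,None,fx=k,fy=k,interpolation=cv2.INTER_CUBIC))
E
python3 - <<'E'
from h import *
import pickle
C={n:cam(n) for n in('scene','side')}
pickle.dump(C,open('c0.pkl','wb'))
cv2.imwrite('pics/a.png',np.vstack([C['scene']['color'],])[...,::-1]); cv2.imwrite('pics/b.png',C['side']['color'][...,::-1])
for n in C: print(n,C[n]['T'].round(2).tolist(),C[n]['fx'],C[n]['k1'],(C[n]['depth']>0).mean())
E
```

```text
pics
scene [[0.77, -0.4, 0.49, 1148.21], [0.63, 0.46, -0.62, -791.1], [0.02, 0.79, 0.61, 932.86], [0.0, 0.0, 0.0, 1.0]] 501.94275430755897 -0.06706288233057471 0.9930824829931972
side [[0.94, 0.25, -0.23, 246.58], [-0.34, 0.64, -0.69, -733.86], [-0.02, 0.73, 0.69, 919.19], [0.0, 0.0, 0.0, 1.0]] 400.4751857650938 -0.10100399084064861 0.9960459183673469
```

View pics/a.png

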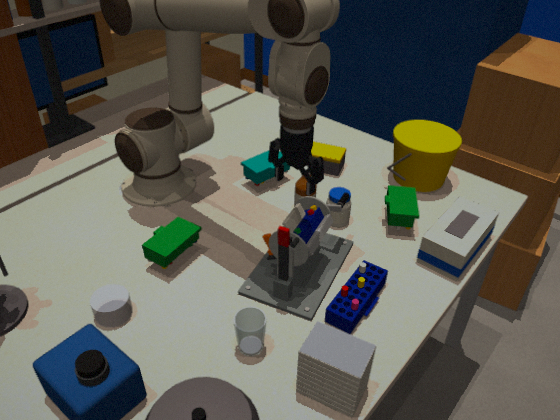

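View pics/b.png

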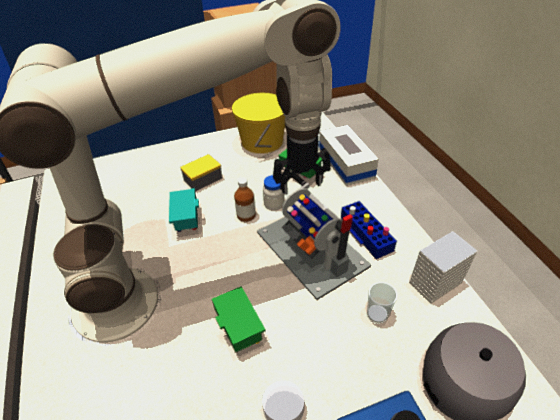

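The scene picture shows the stand near (300,270): red paddle (284,236), orange knob (269,243), carrier in cradle (305,225). In the side picture the paddle is at (346,225), the knob at (307,245) and the carrier at (305,215). The green/turquoise blocks, at scene (172,241), (265,167) and (401,205), are decoys. The loose blue rack is at scene (357,294). The blue carrier inside the cradle, with its white handle, is the one meant.

```bash
python3 - <<'E'
from h import *
import pickle
C=pickle.load(open('c0.pkl','rb'))
P=[];H=[]
for n in C:
    c=C[n]; p,uv=cloud(c); hsv=cv2.cvtColor(c['color'],cv2.COLOR_RGB2HSV)[uv[:,1].astype(int),uv[:,0].astype(int)].astype(int)
    roi=(abs(p[:,0]-600)<350)&(abs(p[:,1])<350)&(p[:,2]>-20)
    p,hsv=p[roi],hsv[roi]; h,s,v=hsv.T
    print(n,'table z',np.median(p[abs(p[:,2])<8,2]))
    b=(p[:,2]>8)&(p[:,2]<17)&(s<60)&(v<150)
    q=p[b]; 
    # largest blob on a 4mm grid
    g=np.zeros((180,180),np.uint8); ij=((q[:,:2]-[250,-360])/4).astype(int); g[ij[:,0],ij[:,1]]=1
    g=cv2.morphologyEx(g,cv2.MORPH_CLOSE,np.ones((3,3)))
    nl,lab,st,ce=cv2.connectedComponentsWithStats(g); k=1+st[1:,4].argmax()
    q=q[lab[ij[:,0],ij[:,1]]==k]
    print(' base',cv2.minAreaRect(q[:,:2].astype(np.float32)),np.median(q[:,2]))
    for nm,m in dict(red=((h<5)|(h>175))&(s>170)&(v>80)&(p[:,2]>150),orange=(h>=5)&(h<16)&(s>170)&(v>90)&(p[:,2]>50),blue=(h>112)&(h<128)&(s>150)&(p[:,2]>100)).items():
        q=p[m]; print(' ',nm,m.sum(), np.percentile(q,[2,50,98],axis=0).round().tolist() if m.sum() else '')
print(bot.sense()['ft_force'],bot.sense()['width'])
cc=C['side'];save(cc,'c.png',(240,160,410,310),4.5)
E
```

```text
scene table z -0.24071966756696384
 base ((581.7608032226562, -10.385711669921875), (201.23805236816406, 315.0898742675781), 14.448627471923828) 11.878194839511025
  red 60 [[576.0, -135.0, 162.0], [618.0, -128.0, 230.0], [633.0, 33.0, 234.0]]
  orange 128 [[424.0, -85.0, 80.0], [485.0, 108.0, 108.0], [560.0, 188.0, 142.0]]
  blue 479 [[546.0, -52.0, 137.0], [601.0, -2.0, 154.0], [623.0, 60.0, 391.0]]
side table z 0.7042065695716246
 base ((580.7106323242188, -10.194625854492188), (198.17840576171875, 308.5185852050781), 14.278629302978516) 13.083775328606976
  red 138 [[575.0, -134.0, 160.0], [615.0, -130.0, 210.0], [632.0, 36.0, 234.0]]
  orange 394 [[413.0, -81.0, 79.0], [513.0, 43.0, 102.0], [561.0, 203.0, 127.0]]
  blue 490 [[531.0, -59.0, 126.0], [571.0, -9.0, 149.0], [608.0, 48.0, 318.0]]
[ 0.28460127 -0.45407955 -0.43326758] 85.4077513990099
```

View pics/c.png

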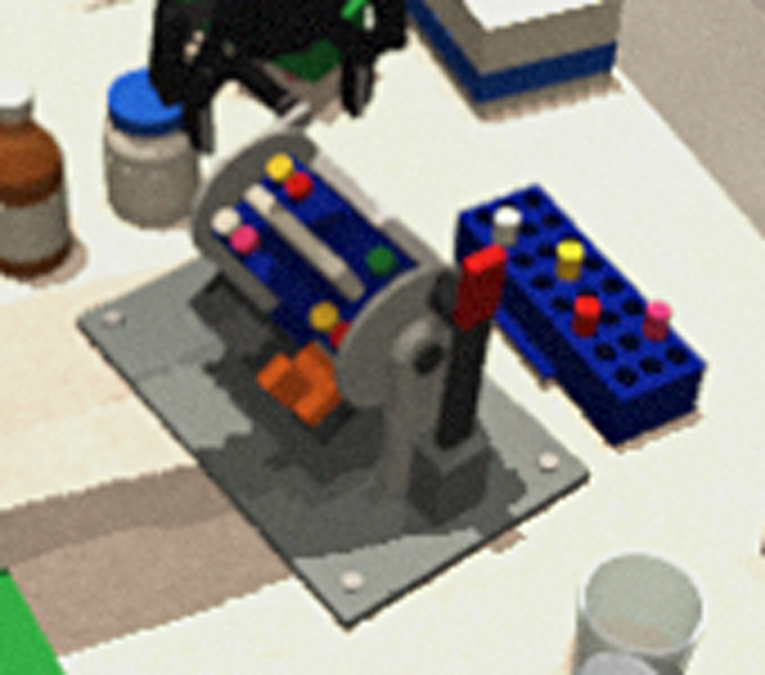

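The crop shows the blue carrier in the cradle with its white handle (crop 305,240), the orange latch open at its front (305,385), and the red paddle (480,285). The loose blue rack at right is a bystander. Stand yaw is about 14.4°.

```bash
cat >> h.py <<'E'
YAW=np.radians(14.36); O=np.array([581.2,-10.3,130.])
Rs=np.array([[np.cos(YAW),-np.sin(YAW),0],[np.sin(YAW),np.cos(YAW),0],[0,0,1]])
t=np.radians(30); Rc=Rs@np.array([[np.cos(t),0,-np.sin(t)],[0,1,0],[np.sin(t),0,np.cos(t)]])
def toc(p): return (p-O)@Rc
def tos(p): return (p-O)@Rs
E
python3 - <<'E'
from h import *
import pickle
C=pickle.load(open('c0.pkl','rb'))
f=lambda q:np.percentile(q,[3,50,97],axis=0).round(1).tolist()+[len(q)] if len(q) else 0
for n in C:
    c=C[n]; p,uv=cloud(c); hsv=cv2.cvtColor(c['color'],cv2.COLOR_RGB2HSV)[uv[:,1].astype(int),uv[:,0].astype(int)].astype(int)
    h,s,v=hsv.T; a=tos(p); k=toc(p); near=(abs(a[:,0])<75)&(abs(a[:,1])<160)&(a[:,2]>-115)&(a[:,2]<110)
    print(n)
    cr=near&(abs(a[:,1])<72)&(abs(k[:,0])<90)
    o=cr&(h<20)&(s>150)&(k[:,0]<-38); print(' orange c',f(k[o])); 
    for lo in range(-30,45,10):
        oo=o&(k[:,2]>=lo)&(k[:,2]<lo+10); print('   z',lo,f(k[oo]))
    b=cr&(h>112)&(h<128)&(s>150); print(' blue c',f(k[b]))
    w=cr&(s<110)&(v>120)&(abs(k[:,0])<20)&(abs(k[:,1])<60)&(k[:,2]>10)&(k[:,2]<75); print(' white c',f(k[w]))
    r=near&((h<6)|(h>174))&(s>170)&(a[:,1]<-95); print(' red s',f(a[r]))
    g=near&(v<60)&(a[:,1]>105); print(' black +y s',f(a[g]))
    m=near&(a[:,1]>-72)&(a[:,1]<72)&(k[:,2]>5)&(s<80)&(abs(k[:,0])>20)&(abs(k[:,0])<75); print(' grey',f(k[m]))
E
```

```text
scene
 orange c [[-77.4, -63.9, -19.7], [-69.0, -50.2, 13.6], [-58.7, -42.1, 29.6], 63]
   z -30 [[-80.3, -62.5, -23.8], [-74.1, -60.3, -23.0], [-67.9, -58.2, -22.2], 2]
   z -20 [[-74.3, -64.7, -19.3], [-69.8, -61.4, -15.3], [-65.0, -60.1, -11.1], 12]
   z -10 [[-76.3, -63.6, -9.6], [-73.1, -59.7, -8.1], [-67.3, -50.4, -3.4], 7]
   z 0 [[-77.6, -52.5, 1.1], [-75.2, -49.0, 5.7], [-70.2, -47.1, 8.0], 7]
   z 10 [[-76.3, -52.1, 12.0], [-71.6, -50.1, 16.3], [-66.2, -47.4, 18.5], 11]
   z 20 [[-71.3, -54.4, 21.1], [-61.8, -48.4, 26.0], [-58.1, -41.4, 29.6], 23]
   z 30 [[-67.0, -44.7, 30.2], [-67.0, -44.7, 30.2], [-67.0, -44.7, 30.2], 1]
   z 40 0
 blue c [[8.2, -47.8, -10.6], [33.4, 7.4, 10.1], [36.4, 63.2, 20.0], 433]
 white c [[-8.0, -43.2, 49.5], [-2.3, 19.3, 53.6], [3.8, 41.0, 55.3], 24]
 red s [[-1.5, -131.0, 54.3], [11.1, -127.8, 81.0], [21.3, -120.0, 103.0], 204]
 black +y s [[52.0, 110.8, 9.8], [61.4, 132.6, 22.3], [66.9, 158.3, 26.0], 75]
 grey [[-33.6, -71.3, 11.8], [30.8, 71.2, 24.0], [46.0, 71.9, 46.1], 17]
side
 orange c [[-76.3, -60.8, -22.8], [-61.0, -48.1, -8.0], [-41.8,
[... 269 characters left out ...]
z 0 [[-76.3, -49.9, 1.4], [-66.8, -47.9, 4.2], [-56.2, -46.7, 9.2], 17]
   z 10 [[-75.1, -49.6, 10.9], [-64.7, -47.9, 14.0], [-55.2, -43.8, 19.4], 19]
   z 20 [[-70.8, -48.9, 21.1], [-64.4, -46.9, 27.0], [-56.9, -38.5, 29.7], 25]
   z 30 [[-67.9, -46.2, 30.1], [-63.5, -42.9, 30.7], [-59.1, -39.5, 31.6], 4]
   z 40 0
 blue c [[-39.8, -46.6, -18.0], [-8.2, 3.6, 18.2], [34.8, 58.7, 21.8], 510]
 white c [[-4.2, -42.8, 28.5], [0.3, -1.2, 53.0], [5.1, 52.7, 56.4], 111]
 red s [[-4.4, -128.1, 54.1], [5.3, -125.7, 83.6], [20.2, -120.0, 104.2], 144]
 black +y s [[52.3, 118.7, 14.7], [56.0, 140.8, 22.6], [62.1, 157.2, 27.7], 49]
 grey [[-32.5, -71.6, 14.9], [-21.7, 54.4, 23.7], [43.0, 67.2, 34.5], 43]
```

```bash
cat >> h.py <<'E'
from scipy.spatial.transform import Rotation as Ro
def Rt(x,z):
    x=x/np.linalg.norm(x); z=z-x*(x@z); z/=np.linalg.norm(z); return np.c_[x,np.cross(z,x),z]
RL=Rt(-Rc[:,2],Rc[:,1]); RH=Rt(-Rc[:,2],Rc[:,0])
def plan(g,R,F,tcp=False):  # g in frame F rel. O (grasp point); print rotvec then shift in rotated tool axes(cm)
    s=bot.sense(); R0=np.array(s['tcp_rot']); p=O+F@np.array(g,float)+(0 if tcp else 19*R[:,0])
    best=min((R,R@np.diag([1,-1,-1])),key=lambda Q:(Ro.from_matrix(R0.T@Q)).magnitude())
    print('rotvec',Ro.from_matrix(R0.T@best).as_rotvec().round(4),'shift cm after rot',(best.T@(p-s['position'])/10).round(2),
      '| before rot',(R0.T@(p-s['position'])/10).round(2))
    print('t',s['time_s'],'q',np.round(s['joint_positions'],1),'F',np.round(s['ft_force'],1),'w',round(s['width'],1),'pos c',toc(np.array(s['position'])).round(1),'s',tos(np.array(s['position'])).round(1))
E
python3 - <<'E'
from h import *
print(np.round(bot.sense()['tcp_rot'],3).tolist(),bot.sense()['position'])
print(RL.round(3).tolist(),RH.round(3).tolist())
plan([-65.5,-42.5,100],RL,Rc); plan([-65.5,-42.5,16],RL,Rc); plan([0,0,80],RH,Rc)
E
```

```text
[[-0.001, -0.0, 1.0], [0.0, 1.0, 0.0], [-1.0, 0.0, -0.001]] [5.49822706e+02 1.54864892e-02 2.30656583e+02]
[[0.484, -0.839, -0.248], [0.124, -0.215, 0.969], [-0.866, -0.5, -0.0]] [[0.484, -0.248, 0.839], [0.124, 0.969, 0.215], [-0.866, 0.0, 0.5]]
rotvec [ 1.2878 -0.3461  0.4453] shift cm after rot [ 2.01 -9.17  6.03] | before rot [ 6.33 -7.56 -5.22]
t 0.1 q [ 0.   5.  10.  95.1  0.  90. ] F [ 0.3 -0.5 -0.4] w 85.4 pos c [ 26.2  17.8 101.1] s [-27.8  17.8 100.7]
rotvec [ 1.2878 -0.3461  0.4453] shift cm after rot [10.41 -9.17  6.03] | before rot [13.6  -6.52 -1.14]
t 0.1 q [ 0.   5.  10.  95.1  0.  90. ] F [ 0.3 -0.5 -0.4] w 85.4 pos c [ 26.2  17.8 101.1] s [-27.8  17.8 100.7]
rotvec [-0.2449 -0.522   0.0654] shift cm after rot [ 4.01 -1.78 -2.62] | before rot [ 4.78 -1.79  0.19]
t 0.1 q [ 0.   5.  10.  95.1  0.  90. ] F [ 0.3 -0.5 -0.4] w 85.4 pos c [ 26.2  17.8 101.1] s [-27.8  17.8 100.7]
```

```bash
python3 -m handwheel '[[-0.4,0,0,0.1288,-0.0346,0.0445,60],[-0.4,0,0,0.1288,-0.0346,0.0445,40],[-0.4,0,0,0.1288,-0.0346,0.0445,40],[-0.4,0,0,0.1288,-0.0346,0.0445,40],[-0.4,0,0,0.1288,-0.0346,0.0445,40],[0,0,0,0.1288,-0.0346,0.0445,40],[0,0,0,0.1288,-0.0346,0.0445,40],[0,0,0,0.1288,-0.0346,0.0445,40],[0,0,0,0.1288,-0.0346,0.0445,40],[0,0,0,0.1288,-0.0346,0.0445,40]]' 30
python3 - <<'E'
from h import *
plan([-65.5,-42.5,80],RL,Rc)
E
```

```text
time_s: 1.1
position: [548.1, -1.7, 250.8]
tcp_rot: [[0.487, 0.839, 0.242], [0.123, 0.209, -0.97], [-0.865, 0.502, -0.002]]
ft_force: [0.1, 0.4, 0.4]
width: 34.3
rotvec [-0.0058  0.0015 -0.0023] shift cm after rot [ 5.86 -9.99  5.9 ] | before rot [ 5.84 -9.97  5.95]
t 1.1 q [ -5.1 -24.2 -19.2  66.2   9.6 163.3] F [0.1 0.4 0.4] w 34.3 pos c [ 34.4  16.5 119.6] s [-29.9  16.5 120.8]
```

```bash
python3 -m handwheel '[[0,-3.33,1.96,-0.0058,0.0015,-0.0023,40],[0,-3.33,1.96,0,0,0,40],[0,-3.33,1.96,0,0,0,40],[2,0,0,0,0,0,40],[2,0,0,0,0,0,40],[0,0,0,0,0,0,40]]'
python3 - <<'E'
from h import *
import pickle
plan([-65.5,-42.5,16],RL,Rc)
c=cam('wrist'); save(c,'d.png',None,1.3); d=cam('side'); s=cam('scene'); pickle.dump((c,d,s),open('c1.pkl','wb'))
for n,c in(('w',c),('side',d),('scene',s)):
    p,uv=cloud(c); hsv=cv2.cvtColor(c['color'],cv2.COLOR_RGB2HSV)[uv[:,1].astype(int),uv[:,0].astype(int)].astype(int)
    k=toc(p); m=(hsv[:,0]<20)&(hsv[:,1]>150)&(abs(k[:,1])<70)&(abs(k[:,0]+65)<25)
    for lo,hi in((-30,-5),(-5,20),(20,28),(28,36)):
        q=k[m&(k[:,2]>=lo)&(k[:,2]<hi)]; print(n,lo,len(q), np.percentile(q,[3,50,97],axis=0).round(1).tolist() if len(q) else '')
E
```

```text
time_s: 1.7
position: [497.7, -75.0, 163.6]
tcp_rot: [[0.479, 0.84, 0.253], [0.126, 0.22, -0.967], [-0.869, 0.495, -0.0]]
ft_force: [-0.6, -0.1, 0.0]
width: 34.3
rotvec [ 0.0044 -0.0028  0.0052] shift cm after rot [8.06 0.16 0.05] | before rot [8.06 0.21 0.07]
t 1.7 q [-17.1 -29.2 -31.6  61.7  15.1 151.8] F [-0.6 -0.1  0. ] w 34.3 pos c [-67.1 -42.   77.6] s [-96.9 -42.   33.6]
w -30 1648 [[-73.1, -59.8, -10.1], [-53.9, -43.0, -8.7], [-41.3, -25.4, -7.5]]
w -5 162 [[-57.4, -48.0, -4.2], [-56.0, -42.4, 8.2], [-55.6, -36.9, 18.8]]
w 20 154 [[-75.9, -48.4, 20.6], [-57.2, -43.1, 27.0], [-55.8, -36.5, 28.0]]
w 28 435 [[-76.1, -47.6, 28.1], [-66.4, -42.4, 28.8], [-57.0, -37.2, 30.0]]
side -30 116 [[-76.9, -61.6, -23.1], [-55.4, -49.6, -9.8], [-41.9, -26.2, -6.4]]
side -5 39 [[-76.3, -49.5, -3.6], [-66.5, -47.8, 6.8], [-55.2, -46.0, 16.1]]
side 20 25 [[-74.5, -49.8, 21.1], [-66.5, -46.5, 26.5], [-56.9, -37.0, 27.8]]
side 28 17 [[-75.8, -50.0, 28.2], [-66.3, -43.9, 29.5], [-58.8, -39.6, 30.9]]
scene -30 18 [[-78.0, -64.1, -21.6], [-70.2, -60.2, -13.3], [-67.5, -56.2, -7.9]]
scene -5 20 [[-77.7, -53.0, -1.9], [-73.4, -49.2, 12.8], [-65.1, -46.3, 18.1]]
scene 20 25 [[-76.4, -51.1, 20.9], [-65.9, -48.8, 25.2], [-56.3, -42.5, 27.9]]
scene 28 8 [[-75.9, -48.8, 28.5], [-67.0, -46.3, 29.4], [-59.7, -43.4, 30.2]]
```

View pics/d.png

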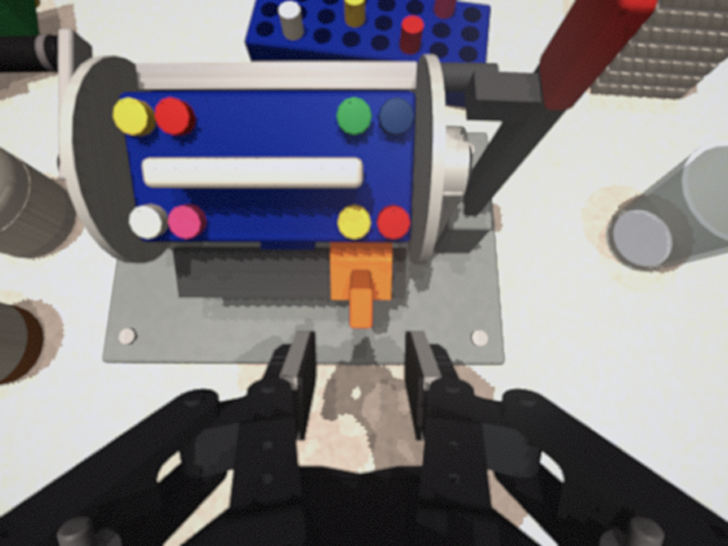

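The wrist picture shows the knob at (361,300), centred between the fingers. It is at cradle (-66,-42.4) with its top at z 29, which fits the given sizes, and nothing stands in the way.

```bash
python3 -m handwheel '[[1.5,0.1,0.07,0.0044,-0.0028,0.0052,40],[2,0,0,0,0,0,40],[2,0,0,0,0,0,40],[1.5,0,0,0,0,0,40],[0.8,0,0,0,0,0,40],[0,0,0,0,0,0,0],[0,0,0,0,0,0,0],[0,0,0,0,0,0,0],[0,0,0,0,0,0,0],[0,0,0,0,0,0,0]]' 30
python3 - <<'E'
from h import *
plan([-65.5,0,16],RL,Rc)
E
```

```text
time_s: 2.85
position: [537.7, -66.1, 100.4]
tcp_rot: [[0.489, 0.836, 0.248], [0.123, 0.216, -0.969], [-0.864, 0.504, 0.002]]
ft_force: [-2.2, 1.6, 2.4]
width: 11.2
rotvec [ 0.0016  0.0018 -0.0045] shift cm after rot [ 0.53 -0.23 -4.32] | before rot [ 0.52 -0.22 -4.33]
t 2.85 q [-14.2 -23.9 -35.5  51.2  13.9 154.7] F [-2.2  1.6  2.4] w 11.2 pos c [-63.2 -43.2   2.3] s [-55.9 -43.2 -29.6]
```

```bash
python3 -m handwheel '[[0,0,-0.4,0,0,0,0],[0,0,-0.4,0,0,0,0],[0,0,-0.4,0,0,0,0],[0,0,-0.4,0,0,0,0],[0,0,-0.4,0,0,0,0],[0,0,-0.4,0,0,0,0],[0,0,-0.4,0,0,0,0],[0,0,-0.4,0,0,0,0],[0,0,-0.4,0,0,0,0],[0,0,-0.2,0,0,0,0]]'
python3 - <<'E'
from h import *
plan([-65.5,0,16],RL,Rc)
E
python3 -m handwheel '[[0,0,-0.2,0,0,0,0],[0,0,-0.2,0,0,0,0],[0,0,0,0,0,0,0]]'
python3 - <<'E'
from h import *
plan([-65.5,0,16],RL,Rc)
E
```

```text
time_s: 3.85
position: [528.4, -28.8, 100.0]
tcp_rot: [[0.489, 0.836, 0.249], [0.123, 0.216, -0.969], [-0.864, 0.504, 0.002]]
ft_force: [-2.8, -2.8, 4.6]
width: 11.7
rotvec [ 0.0018  0.0017 -0.0044] shift cm after rot [ 0.49 -0.22 -0.48] | before rot [ 0.49 -0.22 -0.48]
t 3.85 q [ -9.3 -26.9 -37.6  51.1  11.6 159.1] F [-2.8 -2.8  4.6] w 11.7 pos c [-63.3  -4.8   1.9] s [-55.8  -4.8 -30. ]
time_s: 4.15
position: [527.4, -24.9, 100.0]
tcp_rot: [[0.489, 0.836, 0.249], [0.124, 0.216, -0.969], [-0.864, 0.504, 0.002]]
ft_force: [-2.7, -0.8, 5.0]
width: 11.3
rotvec [ 0.0019  0.0015 -0.0045] shift cm after rot [ 0.49 -0.22 -0.08] | before rot [ 0.49 -0.22 -0.08]
t 4.15 q [ -8.8 -27.2 -37.8  51.1  11.4 159.6] F [-2.7 -0.8  5. ] w 11.3 pos c [-63.3  -0.8   1.9] s [-55.8  -0.8 -30. ]
```

```bash
python3 -m handwheel '[[0,0,-0.2,0,0,0,0],[0,0,-0.2,0,0,0,0]]'|grep -E 'pos|force'
python3 -m handwheel '[[0,0,-0.2,0,0,0,0],[0,0,-0.2,0,0,0,0]]'|grep -E 'pos|force'

```

```text
position: [526.5, -21.6, 100.0]
ft_force: [1.4, -12.9, 3.3]
position: [526.3, -21.0, 100.1]
ft_force: [8.6, -30.9, -0.3]
```

```bash
python3 -m handwheel '[[0,0,0.3,0,0,0,0],[0,0,0,0,0,0,40],[0,0,0,0,0,0,40],[0,0,0,0,0,0,40],[-2,0,0,0,0,0,40],[-3,0,0,0,0,0,40],[-3,0,0,0,0,0,40],[-3,0,0,0,0,0,40],[0,0,0,0,0,0,40]]'
python3 - <<'E'
from h import *
import pickle
plan([0,0,80],RH,Rc)
c=cam('wrist'); pickle.dump(c,open('c2.pkl','wb'));save(c,'e.png',None,1.3)
p,uv=cloud(c); hsv=cv2.cvtColor(c['color'],cv2.COLOR_RGB2HSV)[uv[:,1].astype(int),uv[:,0].astype(int)].astype(int)
k=toc(p); m=(hsv[:,0]<20)&(hsv[:,1]>150)&(abs(k[:,1])<70)&(abs(k[:,0]+65)<25)
q=k[m&(k[:,2]>=25)&(k[:,2]<36)]; print('knob',np.percentile(q,[3,50,97],axis=0).round(1).tolist())
m=(hsv[:,1]<110)&(abs(k[:,0])<25)&(abs(k[:,1])<60)&(k[:,2]>47)&(k[:,2]<62)
q=k[m]; print('handle',len(q),np.percentile(q,[3,50,97],axis=0).round(1).tolist())
E
```

```text
time_s: 5.45
position: [472.6, -34.2, 199.0]
tcp_rot: [[0.493, 0.834, 0.248], [0.122, 0.216, -0.969], [-0.862, 0.508, 0.004]]
ft_force: [0.2, -0.4, 0.3]
width: 34.0
rotvec [-1.5682  0.0098 -0.0041] shift cm after rot [ 5.43 -0.37  6.17] | before rot [5.48 6.13 0.37]
t 5.45 q [-11.8 -35.5 -31.7  65.8  12.7 157. ] F [ 0.2 -0.4  0.3] w 34.0 pos c [-61.7   3.7 115.3] s [-111.1    3.7   69. ]
knob [[-75.9, -3.5, 26.4], [-65.4, 2.0, 28.3], [-56.3, 7.5, 29.4]]
handle 2430 [[-5.1, -39.7, 51.0], [0.7, 1.8, 53.5], [5.8, 43.7, 54.9]]
```

View pics/e.png

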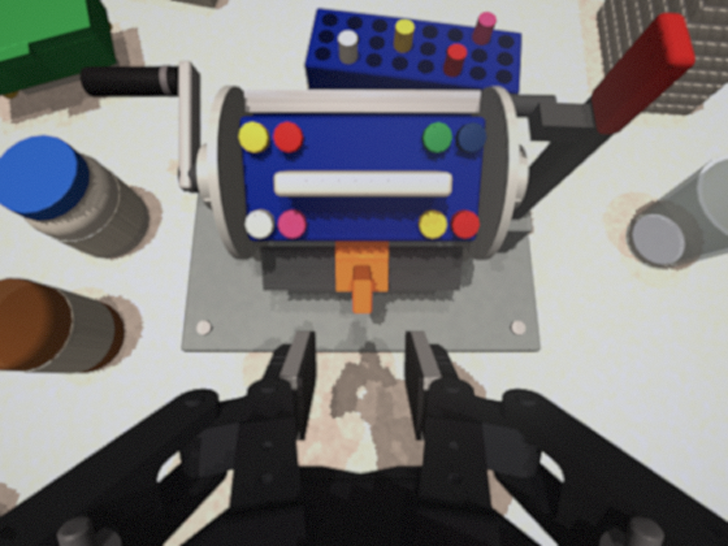

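The latch knob is now at (362,288) in the wrist picture, home and central on the carrier's lug. The handle's middle is at cradle (0.6,2) with its top at z 54. The crank grip shows at (130,80).

```bash
python3 -m handwheel '[[0,0,0,-0.149,0,0,40],[0,0,0,-0.149,0,0,40],[0,0,0,-0.149,0,0,40],[0,0,0,-0.149,0,0,40],[0,0,0,-0.149,0,0,40],[0,0,0,-0.149,0,0,40],[0,0,0,-0.149,0,0,40],[0,0,0,-0.149,0,0,40],[0,0,0,-0.149,0,0,40],[0,0,0,-0.149,0,0,40]]' >/dev/null
python3 -m handwheel '[[0,0,0,-0.078,0,0,40],[0,0,3,0,0,0,40],[0,0,3.1,0,0,0,40],[2,0,0,0,0,0,40],[1,0,0,0,0,0,40],[0,0,0,0,0,0,40]]'
python3 - <<'E'
from h import *
plan([0.6,2,40],RH,Rc)
E
```

```text
time_s: 7.1
position: [537.1, -16.8, 195.8]
tcp_rot: [[0.483, -0.247, 0.84], [0.124, 0.969, 0.213], [-0.867, 0.001, 0.499]]
ft_force: [0.5, -1.3, 0.2]
width: 34.3
rotvec [-0.0018 -0.0012 -0.0004] shift cm after rot [ 5.81 -0.26  0.61] | before rot [ 5.81 -0.26  0.62]
t 7.1 q [ -7.4 -26.  -26.4  61.5  10.7  71. ] F [ 0.5 -1.3  0.2] w 34.3 pos c [-5.5  4.6 79.1] s [-44.3   4.6  65.8]
```

```bash
python3 -m handwheel '[[0,-0.26,0.62,0,0,0,40],[1.5,0,0,0,0,0,40],[1.5,0,0,0,0,0,40],[1.5,0,0,0,0,0,40],[0.8,0,0,0,0,0,40],[0,0,0,0,0,0,0],[0,0,0,0,0,0,0],[0,0,0,0,0,0,0],[0,0,0,0,0,0,0],[0,0,0,0,0,0,0]]' 60
python3 - <<'E'
from h import *
plan([0.6,2,40],RH,Rc); print((Rc.T@bot.sense()['ft_force']).round(1))
E
```

```text
time_s: 8.1
position: [569.5, -12.1, 156.8]
tcp_rot: [[0.488, -0.246, 0.838], [0.123, 0.969, 0.213], [-0.864, -0.001, 0.503]]
ft_force: [-2.0, -0.0, -3.2]
width: 10.8
rotvec [-0.0014  0.0034  0.0018] shift cm after rot [ 0.81  0.09 -0.26] | before rot [ 0.8   0.09 -0.26]
t 8.1 q [ -6.3 -21.7 -28.   55.2  10.1  72.1] F [-2.  -0.  -3.2] w 10.8 pos c [ 3.2  1.1 29.1] s [-11.8   1.1  26.8]
[-3.3  0.5 -1.8]
```

```bash
for i in 1 2 ; do python3 -m handwheel '[[-0.1,0,0,0,0,0,0],[0,0,0,0,0,0,0]]'>/dev/null
python3 -c "
from h import *
s=bot.sense();print((Rc.T@s['ft_force']).round(1),toc(np.array(s['position'])).round(1),s['width'])"; done
```

```text
[-2.1 -0.3 -3.9] [ 3.2  1.1 29.8] 10.68396734731822
[ -1.8   0.4 -11.9] [ 2.8  1.2 30.3] 10.977774556929825
```

```bash
python3 -m handwheel '[[-0.06,0,0,0,0,0,0],[0,0,0,0,0,0,0]]'>/dev/null
python3 -c "
from h import *
s=bot.sense();print((Rc.T@s['ft_force']).round(1),toc(np.array(s['position'])).round(1),s['width'])"
```

```text
[ -1.7  -1.8 -16.4] [ 2.5  1.2 30.6] 10.796827517233616
```

```bash
python3 -m handwheel '[[-0.05,0,0,0,0,0,0],[0,0,0,0,0,0,0],[0,0,0,0,0,0,0],[0,0,0,0,0,0,0],[0,0,0,0,0,0,0]]'>/dev/null
python3 -c "
from h import *
s=bot.sense();print((Rc.T@s['ft_force']).round(1),toc(np.array(s['position'])).round(1),s['width'])"
```

```text
[ -1.4  -0.7 -18.7] [ 2.4  1.3 30.8] 10.86646281420061
```

```bash
python3 -m handwheel '[[-0.03,0,0,0,0,0,0],[0,0,0,0,0,0,0],[0,0,0,0,0,0,0],[0,0,0,0,0,0,0]]'
python3 -m handwheel '[[0.24,0,0,0,0,0,0],[0,0,0,0,0,0,0],[0,0,0,0,0,0,40],[0,0,0,0,0,0,40],[0,0,0,0,0,0,40],[-2,0,0,0,0,0,40],[-3,0,0,0,0,0,40],[-3,0,0,0,0,0,40],[-3,0,0,0,0,0,20],[0,0,0,0,0,0,0]]'
python3 - <<'E'
from h import *
import pickle
f=lambda q:np.percentile(q,[3,50,97],axis=0).round(1).tolist()+[len(q)]
for n in('side','scene','wrist'):
    c=cam(n); p,uv=cloud(c); hsv=cv2.cvtColor(c['color'],cv2.COLOR_RGB2HSV)[uv[:,1].astype(int),uv[:,0].astype(int)].astype(int)
    h,s,v=hsv.T; a=tos(p);k=toc(p); near=(abs(a[:,0])<90)&(abs(a[:,1])<190)
    r=near&((h<6)|(h>174))&(s>170)&(a[:,1]<-95)
    print(n,'red',f(a[r]) if r.sum() else 0)
    for lo in (50,70,90):
        q=a[r&(a[:,2]>=lo)&(a[:,2]<lo+20)]
        if len(q): print('   ',lo,f(q))
    g=near&(v<70)&(a[:,1]>105)&(a[:,2]>0)&(a[:,2]<40); print(' grip',f(a[g]) if g.sum() else 0)
    w=(s<110)&(abs(k[:,0])<25)&(abs(k[:,1])<60)&(k[:,2]>47)&(k[:,2]<62); print(' handle',f(k[w]) if w.sum() else 0)
    if n=='scene': save(c,'f.png',(180,140,400,310),3.5)
sd=Rt(np.array([0,0,-1.]),Rs[:,1])
plan([8,-100,105],sd,Rs,tcp=True)
E
```

```text
time_s: 9.6
position: [567.8, -12.4, 157.9]
tcp_rot: [[0.486, -0.246, 0.839], [0.123, 0.969, 0.213], [-0.865, -0.0, 0.501]]
ft_force: [10.3, 0.1, -18.0]
width: 11.0
time_s: 10.6
position: [516.0, -26.2, 258.5]
tcp_rot: [[0.495, -0.246, 0.834], [0.122, 0.969, 0.213], [-0.86, -0.004, 0.51]]
ft_force: [2.0, 0.5, 0.5]
width: 5.9
side red [[-4.0, -128.2, 54.7], [5.5, -125.7, 83.9], [20.6, -119.5, 103.6], 142]
    50 [[-3.8, -127.2, 54.1], [4.4, -125.6, 62.8], [20.1, -119.5, 68.1], 36]
    70 [[-4.1, -128.3, 70.6], [4.8, -126.1, 79.1], [20.3, -121.1, 89.2], 49]
    90 [[-3.7, -128.3, 90.7], [6.1, -125.6, 101.0], [20.0, -119.3, 104.3], 56]
 grip [[52.0, 115.1, 12.5], [56.0, 135.5, 23.2], [63.2, 155.7, 28.7], 45]
 handle [[-2.7, -41.0, 49.3], [2.5, -0.6, 53.1], [7.8, 43.7, 55.8], 119]
scene red [[-1.2, -131.4, 55.7], [11.0, -128.1, 82.7], [21.8, -122.0, 102.8], 195]
    50 [[-0.5, -130.7, 54.6], [12.4, -127.7, 62.2], [21.2, -124.2, 69.6], 55]
    70 [[-1.0, -131.3, 71.0], [10.3, -128.3, 79.7], [21.8, -124.3, 89.6], 68]
    90 [[-1.4, -131.6, 90.8], [11.4, -128.1, 99.3], [21.0, -121.5, 103.8], 72]
 grip [[46.1, 105.8, 8.2], [60.7, 133.5, 21.4], [66.9, 169.8, 25.9], 111]
 handle [[-4.9, -44.8, 47.7], [3.5, -4.0, 52.5], [7.6, 41.8, 54.9], 119]
wrist red 0
 grip [[51.1, 116.2, 15.2], [54.1, 148.0, 22.7], [61.6, 169.0, 26.3], 1076]
 handle [[-3.8, -25.6, 50.6], [2.0, 11.6, 53.4], [7.6, 45.5, 54.8], 1495]
rotvec [ 1.5291  0.4147 -0.4124] shift cm after rot [ 1.76  7.52 10.13] | before rot [  5.32 -10.11   5.63]
t 10.75 q [ -9.2 -28.1 -21.5  68.4  11.5  69.5] F [-0.5 -0.7  0.1] w -0.0 pos c [  3.1   1.3 139.8] s [-67.2   1.3 122.6]
```

View pics/f.png

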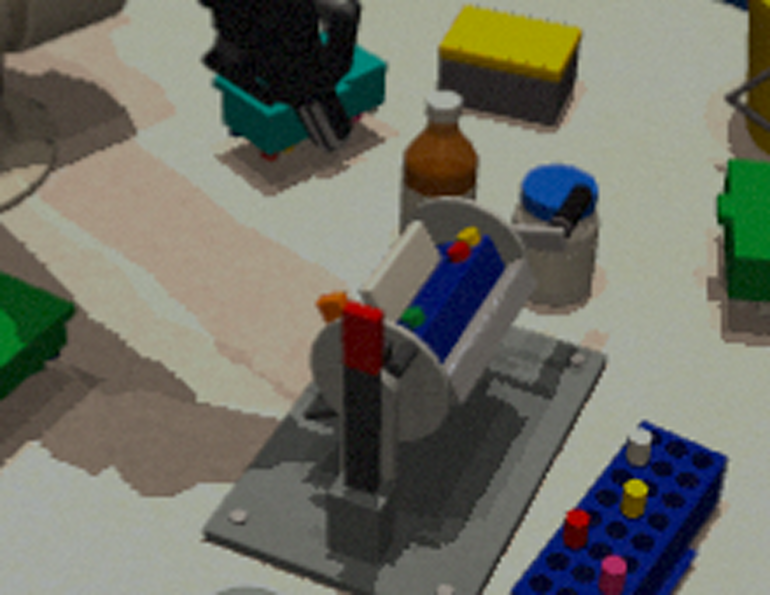

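The scene crop shows the lever upright with its red paddle at crop (362,335), the latch closed, the carrier seated, and the crank's black grip at crop (575,208) above the jar. The tug held at about 21 N.

```bash
cat >> h.py <<'E'
RD=Rt(np.array([0,0,-1.]),Rs[:,0])
E
python3 - <<'E'
from h import *
plan([9,-97,125],RD,Rs,tcp=True)
c=cam('side')
p,uv=cloud(c); 
# how far beaker/jar are: occupancy by height near crank path
a=tos(p); m=(abs(a[:,1]-143)<60)&(abs(a[:,0])<140)&(a[:,2]>-105)
g=a[m]; print('near crank side', [ (lo,np.percentile(g[(g[:,2]>=lo)&(g[:,2]<lo+30)],[2,98],axis=0).round().tolist()) for lo in range(-100,120,30) if ((g[:,2]>=lo)&(g[:,2]<lo+30)).sum()>5])
m=(abs(a[:,1]+180)<60)&(abs(a[:,0])<140)&(a[:,2]>-105); g=a[m]
print('near catch side', [ (lo,np.percentile(g[(g[:,2]>=lo)&(g[:,2]<lo+30)],[2,98],axis=0).round().tolist()) for lo in range(-100,120,30) if ((g[:,2]>=lo)&(g[:,2]<lo+30)).sum()>5])
E
```

```text
rotvec [-0.0018  0.5278  0.0015] shift cm after rot [-0.24 -9.83  7.62] | before rot [ 3.65 -9.81  6.72]
t 10.75 q [ -9.2 -28.1 -21.5  68.4  11.5  69.5] F [-0.5 -0.7  0.1] w -0.0 pos c [  3.1   1.3 139.8] s [-67.2   1.3 122.6]
near crank side [(-100, [[-9.0, 84.0, -98.0], [30.0, 203.0, -72.0]]), (-70, [[-17.0, 85.0, -68.0], [-6.0, 98.0, -56.0]]), (-10, [[37.0, 104.0, 11.0], [68.0, 149.0, 20.0]]), (20, [[43.0, 106.0, 21.0], [68.0, 151.0, 29.0]])]
near catch side [(-100, [[-12.0, -143.0, -99.0], [139.0, -121.0, -71.0]]), (-70, [[-11.0, -131.0, -68.0], [27.0, -120.0, -41.0]]), (-40, [[-2.0, -123.0, -38.0], [20.0, -120.0, -10.0]]), (-10, [[-3.0, -125.0, -8.0], [19.0, -121.0, 19.0]]), (20, [[-3.0, -125.0, 21.0], [19.0, -122.0, 49.0]]), (50, [[-5.0, -128.0, 51.0], [20.0, -121.0, 79.0]]), (80, [[-4.0, -128.0, 81.0], [20.0, -121.0, 104.0]])]
```

```bash
python3 -m handwheel '[[0,0,0,0,0.132,0,0],[0,0,0,0,0.132,0,0],[0,0,0,0,0.132,0,0],[0,0,0,0,0.132,0,0],[0,-3.3,2.5,0,0,0,0],[0,-3.3,2.5,0,0,0,0],[0,-3.2,2.6,0,0,0,0],[0,0,0,0,0,0,0]]'
python3 - <<'E'
from h import *
plan([9,-97,73],RD,Rs,tcp=True)
E
```

```text
time_s: 11.6
position: [616.2, -104.3, 247.0]
tcp_rot: [[-0.007, -0.244, 0.97], [-0.0, 0.97, 0.244], [-1.0, 0.001, -0.007]]
ft_force: [-0.1, -0.3, -0.7]
width: 0.0
rotvec [-0.0037 -0.0067 -0.0013] shift cm after rot [ 4.4   0.27 -0.16] | before rot [ 4.4   0.27 -0.13]
t 11.6 q [-9.6 16.6 25.3 99.  -0.1 66.3] F [-0.1 -0.3 -0.7] w 0.0 pos c [ 67.7 -99.7  96. ] s [ 10.6 -99.7 117. ]
```

```bash
python3 -m handwheel '[[1.4,0.3,-0.1,0,0,0,0],[1.5,0,0,0,0,0,0],[1.5,0,0,0,0,0,0],[0,-0.5,0,0,0,0,0],[0,-0.6,0,0,0,0,0],[0,-0.6,0,0,0,0,0],[0,-0.6,0,0,0,0,0]]'
python3 -m handwheel '[[0,-0.6,0,0,0,0,0],[0,-0.6,0,0,0,0,0],[0,-0.6,0,0,0,0,0],[0,-0.6,0,0,0,0,0],[0,-0.6,0,0,0,0,0],[0,-0.6,0,0,0,0,0],[0,0,0,0,0,0,0]]'
python3 - <<'E'
from h import *
plan([9,-180,73],RD,Rs,tcp=True)
E
```

```text
time_s: 12.3
position: [617.6, -122.2, 209.4]
tcp_rot: [[0.0, -0.246, 0.969], [-0.001, 0.969, 0.246], [-1.0, -0.001, 0.0]]
ft_force: [0.5, 0.9, -1.3]
width: -0.1
time_s: 13.0
position: [626.3, -157.5, 208.6]
tcp_rot: [[-0.0, -0.245, 0.969], [-0.001, 0.969, 0.245], [-1.0, -0.001, -0.001]]
ft_force: [-0.2, -0.2, 0.5]
width: 0.2
rotvec [-0.0028 -0.0008  0.0012] shift cm after rot [ 0.56 -2.62  0.18] | before rot [ 0.56 -2.62  0.19]
t 13.0 q [-14.1  18.3  23.1  94.8  -0.1  61.7] F [-0.2 -0.2  0.5] w 0.2 pos c [  45.5 -153.8   64.5] s [   7.2 -153.8   78.6]
```

```bash
python3 -m handwheel '[[0.2,-0.5,0,0,0,0,0],[0.2,-0.5,0,0,0,0,0],[0.2,-0.5,0,0,0,0,0],[0.2,-0.4,0,0,0,0,0],[0,-0.3,0,0,0,0,0]]'
python3 - <<'E'
from h import *
c=cam('scene');save(c,'g.png',(180,140,400,310),3.5)
f=lambda q:np.percentile(q,[3,50,97],axis=0).round(1).tolist()+[len(q)]
for n in('side','scene'):
    c=cam(n); p,uv=cloud(c); hsv=cv2.cvtColor(c['color'],cv2.COLOR_RGB2HSV)[uv[:,1].astype(int),uv[:,0].astype(int)].astype(int)
    h,s,v=hsv.T; a=tos(p); r=(abs(a[:,0])<90)&(a[:,1]>-250)&((h<6)|(h>174))&(s>170)&(a[:,1]<-95)&(a[:,2]>0)
    print(n,'red',f(a[r]) if r.sum() else 0)
plan([9,-180,73],RD,Rs,tcp=True)
E
```

```text
time_s: 13.5
position: [631.5, -178.2, 200.2]
tcp_rot: [[-0.001, -0.246, 0.969], [-0.001, 0.969, 0.246], [-1.0, -0.0, -0.001]]
ft_force: [-0.3, 0.9, 0.1]
width: -0.1
side red [[-4.8, -200.7, 43.3], [-1.7, -193.5, 76.9], [16.9, -172.1, 143.4], 78]
scene red [[0.1, -203.8, 39.2], [14.8, -195.1, 72.7], [26.8, -174.5, 153.2], 141]
rotvec [-0.0023 -0.001   0.0008] shift cm after rot [-0.24 -0.49  0.19] | before rot [-0.24 -0.49  0.19]
t 13.65 q [-15.7  19.7  24.   94.3  -0.1  60. ] F [-1.2 -0.2  0.3] w -0.2 pos c [  41.5 -175.1   57.6] s [   7.1 -175.1   70.6]
```

View pics/g.png

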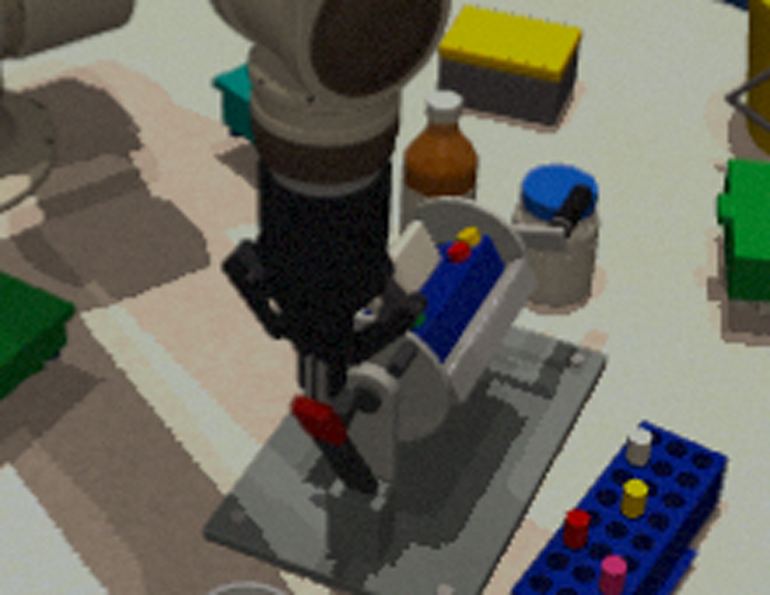

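The crop shows the lever swung outward, with its paddle at (320,420). It is at about 0.5 rad, so I'll push on gently to the stop.

```bash
python3 -m handwheel '[[0,-0.3,0,0,0,0,0],[0,-0.3,0,0,0,0,0]]'|grep -E 'pos|forc'
python3 -m handwheel '[[0,-0.3,0,0,0,0,0],[0,-0.2,0,0,0,0,0]]'|grep -E 'pos|forc'
```

```text
position: [633.0, -183.4, 200.8]
ft_force: [-1.6, 9.3, -1.3]
position: [633.3, -184.5, 200.4]
ft_force: [-8.0, 27.0, 1.2]
```

```bash
python3 -m handwheel '[[0,0.8,0,0,0,0,0],[-3,0.5,0,0,0,0,0],[-4,0,0,0,0,0,0],[-3,4,0,0,0,0,40],[0,4.9,0,0,0,0,40],[0,4.9,0,0,0,0,40],[0,4.9,0,0,0,0,40],[0,4.9,0,0,0,0,40],[0,4.9,0,0,0,0,40],[0,2,2,0,0,0,40]]'
python3 - <<'E'
from h import *
f=lambda q:np.percentile(q,[3,50,97],axis=0).round(1).tolist()+[len(q)]
plan([58,143,15.5],RD,Rs)
for n in('side','scene','wrist'):
    c=cam(n); p,uv=cloud(c); hsv=cv2.cvtColor(c['color'],cv2.COLOR_RGB2HSV)[uv[:,1].astype(int),uv[:,0].astype(int)].astype(int)
    h,s,v=hsv.T; a=tos(p)
    m=(h>4)&(h<16)&(s>120)&(a[:,1]>60)&(a[:,1]<300)&(abs(a[:,0])<200)&(a[:,2]>-100)&(a[:,2]<30); print(n,'amber',f(a[m]) if m.sum()>5 else 0)
    g=(v<70)&(a[:,1]>105)&(a[:,1]<180)&(abs(a[:,0]-58)<30)&(a[:,2]>0)&(a[:,2]<35); print(' grip',f(a[g]) if g.sum()>5 else 0)
    r=(abs(a[:,0])<90)&(a[:,1]>-250)&((h<6)|(h>174))&(s>170)&(a[:,1]<-95)&(a[:,2]>0)&(a[:,2]<110);print(' red',f(a[r]) if r.sum()>5 else 0)
E
```

```text
time_s: 15.05
position: [573.4, 127.7, 302.2]
tcp_rot: [[0.001, -0.249, 0.969], [-0.0, 0.969, 0.249], [-1.0, -0.001, 0.001]]
ft_force: [0.1, -0.9, 0.3]
width: 34.1
rotvec [0.0005 0.0012 0.0006] shift cm after rot [17.57  0.74  3.13] | before rot [17.58  0.75  3.11]
t 15.05 q [ 12.6  12.7  26.9 104.1  -0.   88.2] F [ 0.1 -0.9  0.3] w 34.1 pos c [109.2 135.6 135.8] s [ 26.7 135.6 172.2]
side amber [[-114.3, 211.2, -55.0], [-94.6, 224.7, -28.4], [-66.1, 247.4, -2.2], 295]
 grip [[51.8, 118.5, 14.8], [56.2, 145.0, 23.2], [62.7, 173.0, 28.0], 75]
 red [[-3.5, -203.2, 41.0], [-1.3, -196.8, 74.5], [18.2, -175.6, 81.5], 80]
scene amber [[-106.3, 207.4, -55.9], [-77.5, 221.5, -30.4], [-56.4, 243.5, -0.1], 300]
 grip [[40.1, 105.2, 8.6], [60.7, 130.3, 21.2], [67.5, 170.3, 26.9], 124]
 red [[-0.8, -206.0, 34.0], [14.5, -199.2, 71.3], [21.7, -178.9, 80.3], 127]
wrist amber [[-97.6, 214.5, -41.2], [-70.1, 236.5, -23.6], [-54.1, 267.0, -6.0], 2083]
 grip [[35.8, 114.1, 9.8], [58.2, 142.8, 24.1], [67.3, 172.4, 26.3], 1151]
 red 0
```

```bash
python3 -m handwheel '[[3,0.3,1.6,0,0,0,40],[4,0.35,1.5,0,0,0,40],[4,0,0,0,0,0,40],[3,0,0,0,0,0,40],[2,0,0,0,0,0,40],[1.4,0,0,0,0,0,40],[0,0,0,0,0,0,40]]'|grep forc
python3 - <<'E'
from h import *
plan([58,142,15.5],RD,Rs)
E
python3 -m handwheel '[[0,0,0,0,0,0,0],[0,0,0,0,0,0,0],[0,0,0,0,0,0,0],[0,0,0,0,0,0,0]]' 50
python3 - <<'E'
from h import *
plan([58,142,15.5],RD,Rs)
E
```

```text
ft_force: [0.3, 0.2, -0.2]
rotvec [-0.0031 -0.0033  0.0009] shift cm after rot [-0.17  0.44  0.01] | before rot [-0.17  0.44  0.01]
t 15.9 q [12.9 13.8  8.3 84.7 -0.1 88.7] F [ 0.3  0.2 -0.2] w 34.3 pos c [ 47.5 137.6 -33.5] s [ 57.9 137.6  -5.2]
time_s: 16.3
position: [604.5, 138.1, 127.8]
tcp_rot: [[0.002, -0.246, 0.969], [-0.001, 0.969, 0.246], [-1.0, -0.002, 0.001]]
ft_force: [-0.3, -5.2, 5.0]
width: 16.6
rotvec [-0.0023  0.0013  0.0017] shift cm after rot [ 0.13  0.4  -0.14] | before rot [ 0.13  0.4  -0.14]
t 16.3 q [12.9 13.7  8.5 84.7 -0.1 88.7] F [-0.3 -5.2  5. ] w 16.6 pos c [ 50.3 138.  -31.5] s [ 59.4 138.   -2.2]
```

```bash
python3 -m handwheel '[[-0.743,0,-0.253,0,0,0,0],[-0.704,0,-0.347,0,0,0,0],[-0.653,0,-0.436,0,0,0,0],[-0.59,0,-0.517,0,0,0,0],[-0.517,0,-0.59,0,0,0,0],[-0.436,0,-0.653,0,0,0,0]]'
python3 - <<'E'
from h import *
plan([30,138,52],RD,Rs)
E
```

```text
time_s: 16.9
position: [578.1, 131.4, 163.8]
tcp_rot: [[0.003, -0.246, 0.969], [-0.001, 0.969, 0.246], [-1.0, -0.002, 0.003]]
ft_force: [7.1, -3.1, -1.9]
width: 16.2
rotvec [-0.0024  0.0028  0.0019] shift cm after rot [ 0.08  0.   -0.22] | before rot [ 0.08  0.   -0.22]
t 16.9 q [12.9  9.9  8.  88.  -0.1 88.6] F [ 7.1 -3.1 -1.9] w 16.2 pos c [ 44.8 138.   13.2] s [ 32.2 138.   33.8]
```

Turning smoothly with low force. I'll carry on over the top.

```bash
python3 -m handwheel '[[-0.347,0,-0.704,0,0,0,0],[-0.253,0,-0.743,0,0,0,0],[-0.153,0,-0.77,0,0,0,0],[-0.051,0,-0.783,0,0,0,0],[0.051,0,-0.783,0,0,0,0],[0.153,0,-0.77,0,0,0,0],[0.253,0,-0.743,0,0,0,0],[0.347,0,-0.704,0,0,0,0]]'
python3 - <<'E'
from h import *
plan([-30,138,52],RD,Rs)
E
```

```text
time_s: 17.7
position: [520.0, 116.5, 164.7]
tcp_rot: [[0.005, -0.246, 0.969], [-0.001, 0.969, 0.246], [-1.0, -0.002, 0.004]]
ft_force: [5.5, -5.5, 4.0]
width: 16.4
rotvec [-0.0024  0.0042  0.0024] shift cm after rot [ 0.17  0.   -0.22] | before rot [ 0.17  0.   -0.22]
t 17.7 q [12.7  1.5 -0.9 87.3 -0.1 88.5] F [ 5.5 -5.5  4. ] w 16.4 pos c [ -6.8 138.   44. ] s [-27.8 138.   34.7]
```

```bash
python3 -m handwheel '[[0.436,0,-0.653,0,0,0,0],[0.517,0,-0.59,0,0,0,0],[0.59,0,-0.517,0,0,0,0],[0.653,0,-0.436,0,0,0,0],[0.704,0,-0.347,0,0,0,0]]'
python3 - <<'E'
from h import *
plan([-58,138,15.5],RD,Rs)
E
```

```text
time_s: 18.2
position: [494.7, 109.9, 135.4]
tcp_rot: [[0.003, -0.246, 0.969], [-0.002, 0.969, 0.246], [-1.0, -0.003, 0.002]]
ft_force: [3.4, -5.5, 6.2]
width: 16.4
rotvec [-0.0025  0.0024  0.0026] shift cm after rot [ 0.89  0.01 -0.4 ] | before rot [ 0.89  0.01 -0.4 ]
t 18.2 q [12.6 -1.9 -7.6 84.2 -0.1 88.4] F [ 3.4 -5.5  6.2] w 16.4 pos c [-44.  137.9  31.7] s [-54.  137.9   5.4]
```

```bash
python3 -m handwheel '[[0.5,0,-0.2,0,0,0,0],[0.4,0,-0.1,0,0,0,0],[0,0,0,0,0,0,0]]'
python3 -m handwheel '[[0.2,0,-0.02,0,0,0,0],[0.2,0,0,0,0,0,0],[0,0,0,0,0,0,0]]'
python3 - <<'E'
from h import *
plan([-58,138,15.5],RD,Rs)
E
```

```text
time_s: 18.5
position: [492.2, 109.3, 127.6]
tcp_rot: [[0.004, -0.246, 0.969], [-0.002, 0.969, 0.246], [-1.0, -0.003, 0.004]]
ft_force: [1.0, -7.2, 12.9]
width: 16.3
time_s: 18.8
position: [492.5, 109.4, 127.1]
tcp_rot: [[0.008, -0.246, 0.969], [-0.001, 0.969, 0.246], [-1.0, -0.003, 0.007]]
ft_force: [-9.7, -7.9, 39.2]
width: 16.2
rotvec [-0.0024  0.0073  0.0026] shift cm after rot [ 0.06  0.   -0.17] | before rot [ 0.06  0.   -0.18]
t 18.8 q [12.6 -2.5 -9.  83.  -0.1 88.4] F [-9.7 -7.9 39.2] w 16.2 pos c [-50.2 138.   25.6] s [-56.3 138.   -2.9]
```

End stop reached: the grip no longer moves and the force rises. I'll ease off, release and withdraw.

```bash
python3 -m handwheel '[[-0.35,0,0,0,0,0,0],[0,0,0,0,0,0,40],[0,0,0,0,0,0,40],[0,0,0,0,0,0,40],[-2,0,0,0,0,0,40],[-4,0,0,0,0,0,40],[-4,0,-3,0,0,0,40],[-4,0,-4,0,0,0,40],[-1,0,-4,0,0,0,40],[0,0,0,0,0,0,40]]'
python3 - <<'E'
from h import *
import pickle
f=lambda q:np.percentile(q,[3,50,97],axis=0).round(1).tolist()+[len(q)] if len(q)>5 else 0
t=np.radians(180); Ri=Rs@np.diag([-1,1,-1])
for n in('side','scene'):
    c=cam(n); p,uv=cloud(c); hsv=cv2.cvtColor(c['color'],cv2.COLOR_RGB2HSV)[uv[:,1].astype(int),uv[:,0].astype(int)].astype(int)
    h,s,v=hsv.T; a=tos(p); 
    g=(v<70)&(a[:,1]>105)&(a[:,1]<180)&(abs(a[:,0]+58)<30)&(a[:,2]>0)&(a[:,2]<35); print(n,'grip',f(a[g]))
    r=(abs(a[:,0])<90)&(a[:,1]>-250)&((h<6)|(h>174))&(s>170)&(a[:,1]<-95)&(a[:,2]>0)&(a[:,2]<110);print(' red',f(a[r]))
    o=(h>4)&(h<18)&(s>150)&(abs(a[:,1])<70)&(abs(a[:,0])<100)&(a[:,2]>-110); print(' orange',f(a[o]))
    w=(abs(a[:,1])<45)&(abs(a[:,0])<15)&(a[:,2]>-80)&(a[:,2]<60)&(s<100); 
    b=(h>112)&(h<128)&(s>150)&(abs(a[:,1])<70)&(abs(a[:,0])<60)&(a[:,2]>-100); print(' blue',f(a[b]))
    save(c,n+'_end.png',(180,140,400,310) if n=='scene' else (200,140,420,310),3.5)
E
cd pics; python3 -c "
import cv2,numpy as np
a,b=cv2.imread('side_end.png'),cv2.imread('scene_end.png');cv2.imwrite('end.png',cv2.resize(np.vstack([a,b]),None,fx=.5,fy=.5))"
```

```text
time_s: 19.8
position: [386.4, 83.6, 273.0]
tcp_rot: [[0.004, -0.246, 0.969], [0.0, 0.969, 0.246], [-1.0, -0.001, 0.003]]
ft_force: [1.0, 0.7, 1.1]
width: 34.4
side grip [[-63.7, 117.9, 16.0], [-58.8, 146.1, 23.5], [-50.9, 170.8, 27.8], 66]
 red [[-4.1, -203.5, 40.9], [-1.4, -195.7, 74.3], [18.3, -175.1, 81.7], 84]
 orange 0
 blue 0
scene grip [[-63.8, 105.7, 12.4], [-54.7, 139.1, 22.1], [-48.6, 170.3, 26.0], 99]
 red [[-1.1, -205.9, 36.1], [14.5, -198.7, 70.7], [22.2, -176.4, 81.7], 130]
 orange [[61.3, -10.5, -27.0], [77.7, -3.5, -12.0], [81.8, 3.3, 11.6], 60]
 blue [[38.1, -41.3, -0.6], [43.8, -6.3, 23.2], [50.7, 54.2, 28.7], 43]
```

View pics/end.png

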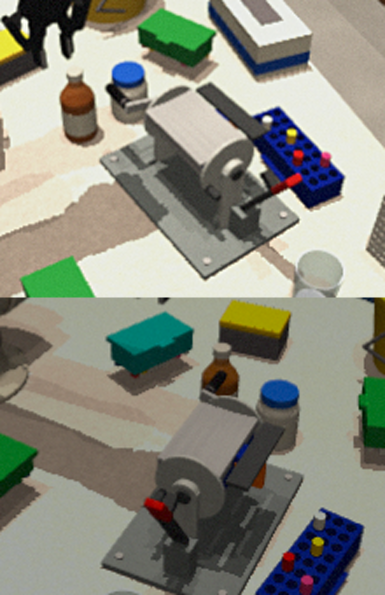

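The cradle is upside down with its floor level and on top (lower picture at 205,440). The latch knob is still home (260,470), the catch is swung out (155,507), and the bystanders are in place.

```bash
python3 -c "
from h import *
print(bot.sense()['time_s']); print(job.close_job())"
```

```text
19.9
the job is handed in; nothing more can be done
None
```

The carrier is upside down in the stand and still latched in, and the job is handed in at 19.9 s of the 72 s allowed. `close_job` gives no verdict.

- **Latch:** I slid it about 46 mm to its end stop.
- **Tug:** I pulled on the handle at about 19–21 N for roughly 0.9 s, and the latch held. I read this at the wrist, so the force on the latch itself was not measured directly.
- **Catch:** I swung it out to its stop.
- **Crank:** I turned it at about 1.3 rad/s over the top to the end stop, where the push peaked at about 39 N at the wrist.

**Last checks:**
- The crank grip sits about 58 mm in front of the axis, mirroring its start position.
- The latch knob is still home, and the catch is still fully out.
- The bystanders look unmoved; I judged that by eye and did not measure it.
- The robot is clear of everything.
- The handle's underside was not visible at the end, so carrier seating rests on the closed latch and the blue edge seen in place.
- After the tug, the handle read about 2 mm farther along the cradle's x axis than before. I put that down to play in the seat; nothing else disagreed.

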